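# Open the threaded sample canister

## Robot

A 6-joint arm with a two-finger parallel gripper is mounted at the origin on the work surface. World frame = base frame: x ahead of the robot, y to its left, z up, the work surface at z = 0. Lengths are in mm, angles in rad, forces in N, time in s.
With the tool pointing down it reaches from about 300 to 750 mm from the base axis. Payload 8.5 kg.
Tool frame: the origin (TCP) lies at the very end of the fingers, on their centre line; the grasp point (between the pads) lies 19 mm behind it; z points along the fingers, y is the direction in which the jaws open and shut (so a half turn about z gives the same grasp; the last joint's range is limited). The gripper opens to 85 mm and grips with 20 to 120 N. Pads are 22 mm wide; open, the fingers measure 114 mm over their backs; the gripper's body (76 mm by 85 mm) begins 54 mm behind the grasp point. The pads swing forward as they close: fully open they stand 13 mm farther back than shut.
Start: joints at [-1.444, 0.381, 1.297, -0, 1.464, -0.215], TCP at [184.345, -518.167, 231.322] pointing down, gripper open.
Joint ranges: [-3.11, 3.11], [-0.89, 2.33], [0.22, 2.48], [-1.42, 4.56], [0.17, 2.85], [-2.88, 2.88]. Speed limits (rad/s): [2.39, 2.39, 3.14, 3.14, 3.14, 3.14].

## Interface

Orientations are given as a unit quaternion [w, x, y, z].
In Python, from cell import r gives the robot as it stands.
- The arm moves only by the tool move_arm, never from a script. Its arguments are lists of equal length, an entry for each row: "translation": the shift along the tool's x, y, z in mm, a list of three; "rot": the turn, a rotation vector about the tool's x, y, z in rad, a list of three. In form: {"translation": [[tx, ty, tz], ...], "rot": [[wx, wy, wz], ...]}. A call has 1 to 10 rows; each row is the pose to reach, as a shift and turn from the pose commanded when the call began, along the tool's axes at that moment; what a row does not reach only later rows make up. A row lasts 1/12 s, in which the tool goes at most 41.7 mm and 7.16 degrees, less where a joint would pass 70% of its speed; a pose out of reach is approached as far as the arm can. A call with a gripper value outside its range is refused whole. "hand" is the opening, from 0 (shut) to 1 (fully open), set as the call begins (left out, the last holds). The fingers move at their own pace and stop on an object; the grip force is fixed at half the most. Time passes only in rows, so rows that repeat a pose let the fingers close. It gives the time, the measured TCP pose, the force and the opening at its end, in the units of the state.
- r.read_state(): the state, without advancing time (a new reading comes with each control period).
- r.grab_frame(name): name is "scene" or "side" or "wrist"; returns a dict with "frame" (420x560x3 uint8, blue, green, red), "fov_y" (degrees; the focal length in pixels is half the picture's height over the tangent of half this angle, whatever the lens; pixels are square), "cx", "cy" (the principal point, pixels), "eye" and "rotation" of the camera in the world; the wrist camera has in their place "tool_from_camera" (4x4, takes a point from camera to tool coordinates, whose origin is the TCP and whose axes are the flange's). Camera axes: x right, y up, looking along -z (the intrinsics and any distortion apply to the point x, -y, -z); pixel columns grow to the right and rows downward; lengths in mm; the calibration is good to about 2 mm. A picture is of the moment at which its call begins: read the wrist's pose just before it. There is no depth.
- r.sign_off(): hands the job in, once; it reports no verdict.
The state is a dict: "time": time; "joints": joint angles; "qvel": joint speeds; "joint_torque": joint torques, N m; "eef_pos": TCP position; "tool_rot": TCP orientation; "force": force on the tool from outside, world axes, zero at the start; "torque": the same for the moment, N m; "finger_gap": finger opening in mm.
Only numpy, scipy, OpenCV 4.12 (cv2) and the standard library are available. Lean on these libraries where they do the work, as an engineer would, in place of code of your own. Each camera call takes 0.05 s, during which the arm holds its last target. There are 200 camera calls.

## Task

Open the metal sample canister so that the vials in it can be reached: unscrew its white cap with the blue crossbar until the thread lets go, lift the cap off, and set it down gently, right way up, in the blue cap holder, not the orange one. Leave the sample bottles, the dishes and the timer where they stand.

Things in the scene. Friction and masses are not known exactly. Their poses are not given: they have to be found in the camera images.
- canister: aluminium canister with a red band, clamped to the bench on a dark round foot: it cannot move or turn. Origin: centre of its underside, on the bench; z up. Foot 100 mm across, 12 high; body 76 across up to 56, shoulder at 70; above it the steel threaded neck, 43 across over the thread.
- cap: white screw cap with a blue crossbar on top, 0.10 to 0.21 kg. Origin: centre of its lower edge; z up, x along the bar. Skirt 54 mm across, flat top 55 mm above the origin; a plug inside reaches to 6 mm above it. Screwed home, its origin is 72 mm above the canister's, on its axis. Only finger tight (under 0.1 N m). Pulling up before the thread lets go does not free it; then 50 mm up from home its edge clears the neck.
- cap_bar (a point): middle of the crossbar, 67 mm above the cap's origin, axes as the cap's. Bar 90 mm long (along x; each end overhangs the skirt by 18), 10 thick (along y), 24 high (55 to 79 mm above the cap's origin). A closed gripper that pushes one end of it round in a circle turns the cap; so does pinching and turning it.
- neck_top (a point): centre of the neck's open top, 122 mm above the canister's underside. Right-hand thread: the cap unscrews anticlockwise seen from above, climbs 8 mm a turn (hardly at all in the first sixth of a turn) and lets go after about two and a half turns, having climbed 19 to 20 mm. It then sits loosely on the neck until lifted; a little overturning does no harm.
- blue_holder: blue round cap holder, fixed: a shallow open cup on a thick foot, 84 mm outside, 74 mm inside, rim 34 mm and inner floor 20 mm above the bench. Origin: centre of its underside; z up. The cap stands in it on its lower edge, with the crossbar above the rim.
- blue_holder_floor (a point): centre of the blue holder's inner floor, 20 mm above the bench
- orange_holder: a holder of the same size in orange, for other caps: leave it empty
- bottle_a: small red sample bottle with a white cap, 36 mm in diameter, 74 high, loose; origin: centre of its underside. Leave it alone.
- bottle_b: a second such bottle. Leave it alone.
- timer: white bench timer, 60 x 70 x 18 mm, loose, lying flat; origin: centre of its underside. Leave it alone.
- dishes: stack of two culture dishes, 88 mm in diameter, 29 high, loose; origin: centre of its underside. Leave it alone.
Mind the look-alikes: they are no part of the job. Of the things that look like the blue_holder, the larger one is meant.

How it is judged:
By the outcome, as a careful person would: the job done as asked, in the order asked, and still so for the second after the job is handed in, with the robot touching nothing.
It also fails if it takes over 72 s, if anything falls off the work surface, if the arm or the gripper's body presses on something with over 40 N, if the wrist force passes 120 N, or if a joint passes its speed limit or range.

## Working session

There is one attempt and no reset: what is moved stays moved. The work goes in short steps, Python scripts to look and compute and a tool call to move; the robot and the scene stay as the last step left them, time stands still between calls to the robot, and variables do not carry over. Pictures are saved under pics/ and viewed, about 8 in all and at most 12, crops included, and the job is handed in when it is done.

Besides the shell and the picture viewer there is one more tool, called after "Request:" by a JSON object that holds its "op" and its "data", one argument or row to a line. move_arm: Moves the arm, as the interface text tells. Its arguments: {"type":"object","properties":{"translation":{"type":"array"},"rot":{"type":"array"},"hand":{"type":"number"}},"required":["translation","rot"]}

```bash
ls; mkdir -p pics
cat > h.py <<'E'
import numpy as np, cv2
from cell import r
def save(n,f): 
    d=r.grab_frame(n); cv2.imwrite(f,d['frame']); return d
E
python3 - <<'E'
from h import *
a=r.grab_frame('scene');b=r.grab_frame('side')
for n,d in(('scene',a),('side',b)):
    cv2.imwrite(f'pics/{n}0.png',d['frame']); print({k:v for k,v in d.items() if k!='frame'})
print(r.read_state())
E
```

```text
pics
{'fov_y': 50.19573968394345, 'cx': 276.7036192017075, 'cy': 209.57614956619614, 'eye': array([1165.34314914,  264.18501479, 1126.77884322]), 'rotation': array([0.52891468, 0.15989478, 0.23112429, 0.80078991])}
{'fov_y': 50.2712793433014, 'cx': 278.04629446132196, 'cy': 204.1052246712058, 'eye': array([ 301.99137998, -988.78711778, 1014.09356826]), 'rotation': array([ 0.90594991,  0.40612531, -0.05720057, -0.10509561])}
{'time': 0.1, 'joints': array([-1.44425612e+00,  3.81133559e-01,  1.29817200e+00, -1.58257980e-06,
        1.46359661e+00, -2.15299374e-01]), 'qvel': array([ 0.0006138 , -0.00168248, -0.0012032 , -0.0001269 ,  0.00146163,
        0.00071552]), 'joint_torque': array([ 2.57336018e-03, -4.49224949e+01, -2.31656098e+01, -2.18352452e-04,
        3.64437859e-03,  1.68377451e-06]), 'eef_pos': array([ 184.33501701, -517.90911909,  230.77524159]), 'tool_rot': array([-6.54148047e-04,  9.85428512e-01,  1.70088854e-01,  2.82624265e-05]), 'force': array([ 0.97181494, -0.17119497, -0.21361339]), 'torque': array([-0.02647777,  0.06101591, -0.02875821]), 'finger_gap': 85.19740727591959}
```

View pics/scene0.png

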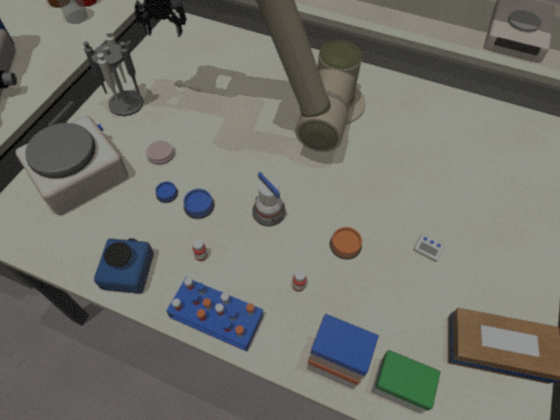

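View pics/side0.png

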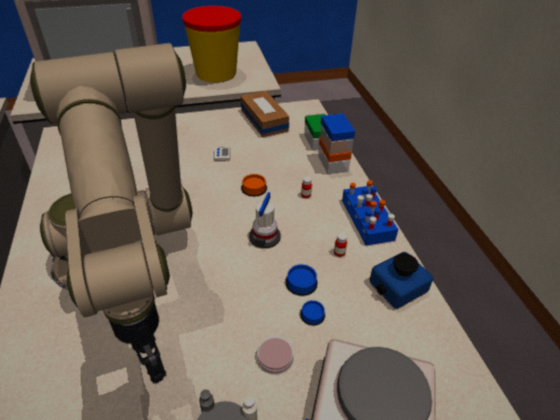

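The scene view shows two blue cups: a larger one at (198,203) and a smaller one at (166,191). In the side view they are at (301,280) and (313,313). The canister is at (268,210), with its blue bar at about (269,185), and the orange holder is at (346,242). The larger blue cup is the one meant; I'll measure it and check it in a crop.

```bash
cat >> h.py <<'E'
from scipy.spatial.transform import Rotation as R
def Rq(q): return R.from_quat([q[1],q[2],q[3],q[0]])
def cam(d,s=None):
    if 'eye' in d: return np.array(d['eye']),Rq(d['rotation']).as_matrix()
    T=np.array(d['tool_from_camera']); Rt=Rq(s['tool_rot']).as_matrix()
    return Rt@T[:3,3]+s['eef_pos'],Rt@T[:3,:3]
def cast(d,uv,z,s=None):
    e,M=cam(d,s); f=d['frame'].shape[0]/2/np.tan(np.radians(d['fov_y'])/2)
    uv=np.atleast_2d(np.asarray(uv,float)); 
    v=np.c_[(uv[:,0]-d['cx'])/f,-(uv[:,1]-d['cy'])/f,-np.ones(len(uv))]@M.T
    return e+v*((z-e[2])/v[:,2])[:,None]
def blobs(d,lo,hi,amin=40):
    m=cv2.inRange(cv2.cvtColor(d['frame'],cv2.COLOR_BGR2HSV),lo,hi)
    c,_=cv2.findContours(m,cv2.RETR_EXTERNAL,cv2.CHAIN_APPROX_NONE)
    return [x[:,0,:] for x in c if cv2.contourArea(x)>amin]
E
python3 - <<'E'
from h import *
for n in('scene','side'):
    d=r.grab_frame(n)
    for col,lo,hi in(('blue',(100,120,50),(130,255,255)),('orange',(2,150,90),(14,255,255))):
        for c in blobs(d,lo,hi):
            u=c.mean(0)
            if not(130<u[0]<400 and 150<u[1]<340):continue
            p=cast(d,c,34); (x,y),(w,h),a=cv2.minAreaRect(p[:,:2].astype(np.float32)); q=cast(d,c,150)
            (x2,y2),(w2,h2),a2=cv2.minAreaRect(q[:,:2].astype(np.float32))
            print(n,col,u.round(),'z34',np.round([x,y,w,h,a]),'z150',np.round([x2,y2,w2,h2,a2]))
    s=1 if n=='scene' else 1
    f=d['frame']; cr=f[150:270,130:380] if n=='scene' else f[180:340,230:360]
    cv2.imwrite(f'pics/{n}crop.png',cv2.resize(cr,None,fx=3,fy=3,interpolation=cv2.INTER_CUBIC))
E
```

```text
scene blue [215. 312.] z34 [861. -22. 225. 110.  90.] z150 [893.   9. 202.  98.  90.]
scene blue [197. 201.] z34 [ 579. -223.   80.   79.   57.] z150 [ 642. -171.   71.   71.   57.]
scene blue [166. 191.] z34 [ 586. -324.   63.   58.   66.] z150 [ 648. -262.   56.   52.   66.]
scene blue [268. 183.] z34 [439. -58.  94.   9.  60.] z150 [516. -24.  84.   8.  60.]
scene orange [346. 241.] z34 [536. 221.  66.  74.  23.] z150 [603. 226.  59.  66.  23.]
side blue [313. 312.] z34 [ 567. -348.   69.   57.   72.] z150 [ 536. -424.   61.   50.   72.]
side blue [302. 279.] z34 [ 571. -236.  103.   81.   73.] z150 [ 539. -325.   91.   71.   73.]
side blue [264. 204.] z34 [537.  93. 113.  13.  62.] z150 [509. -35. 100.  12.  62.]
side blue [369. 210.] z34 [857. -25. 269. 135.  86.] z150 [ 792. -139.  237.  119.   86.]
side orange [254. 184.] z34 [523. 205. 105.  81.  78.] z150 [497.  64.  93.  71.  78.]
side orange [339. 156.] z34 [874. 296. 101.  49.   0.] z150 [806. 144.  89.  44.   0.]
```

View pics/scenecrop.png

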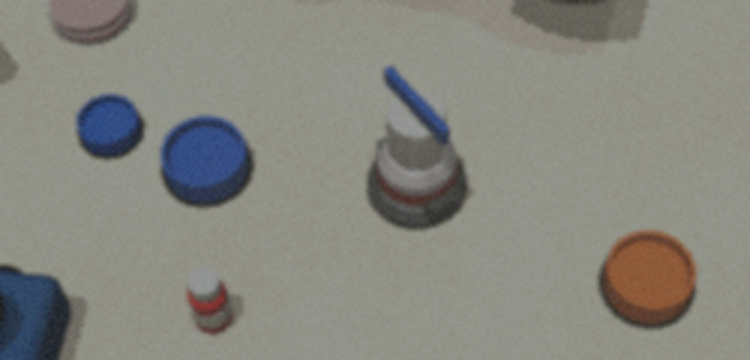

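The larger cup, at crop (206,160), is the blue holder: about 80 mm across and centred near (577,-226). The smaller cup, at crop (109,126), is about 58 mm across and is the look-alike. The bar is near (511,-29) and points about 60° from x. I'll move above the canister for a close look.

Request:
{"op": "move_arm", "data": {
  "translation": [
    [15,-12,-4],
    [45,-35,-8],
    [76,-59,-12],
    [107,-82,-17],
    [138,-106,-22],
    [169,-130,-27],
    [200,-153,-32],
    [231,-177,-37],
    [262,-201,-42],
    [292,-224,-47]
  ],
  "rot": [
    [0,0,0],
    [0,0,0],
    [0,0,0],
    [0,0,0],
    [0,0,0],
    [0,0,0],
    [0,0,0],
    [0,0,0],
    [0,0,0],
    [0,0,0]
  ],
  "hand": 0
}}

```text
time: 1.03
eef_pos: [384.9, -207.3, 278.6]
tool_rot: [0.0, 0.985, 0.17, 0.0]
force: [0.2, -0.6, -0.8]
finger_gap: 0.0
```

Request:
{"op": "move_arm", "data": {
  "translation": [
    [30,-23,-5],
    [60,-46,-10],
    [90,-69,-15],
    [120,-92,-20],
    [145,-112,-25],
    [160,-124,-30],
    [169,-130,-33],
    [169,-130,-33]
  ],
  "rot": [
    [0,0,0.05],
    [0,0,0.1],
    [0,0,0.15],
    [0,0,0.2],
    [0,0,0.25],
    [0,0,0.3],
    [0,0,0.342],
    [0,0,0.342]
  ]
}}

```text
time: 1.7
eef_pos: [500.9, -28.5, 311.5]
tool_rot: [-0.0, 1.0, 0.001, 0.0]
force: [-0.0, 0.6, 0.9]
finger_gap: -0.2
```

Run:
```python
from h import *
s=r.read_state(); d=save('wrist','pics/w1.png')
print(s['eef_pos'],s['tool_rot'],s['joints'],s['time'],s['finger_gap'],s['force']); print({k:v for k,v in d.items() if k!='frame'})
for c in blobs(d,(100,120,40),(130,255,255),300):
    for z in(34,150):
        p=cast(d,c,z,s);print(c.mean(0).round(),z,np.round(np.concatenate([np.r_[q] if not np.isscalar(q) else [q] for q in cv2.minAreaRect(p[:,:2].astype(np.float32))]),1))
```

```text
[500.8869115  -28.47667153 311.53130874] [-8.25343957e-05  9.99999748e-01  6.07909183e-04  3.56125119e-04] [-2.93385197e-01  2.46841610e-01  1.26426182e+00  3.65016039e-04
  1.62985536e+00  1.27621697e+00] 1.7 -0.20021184937326045 [-0.04513732  0.63092216  0.87925448]
{'fov_y': 66.97456712816454, 'cx': 277.39405575516804, 'cy': 205.33374805184613, 'tool_from_camera': array([[-4.96790317e-04,  9.53863047e-01,  3.00241639e-01,
         7.75868488e+01],
       [ 9.99999757e-01,  3.27166608e-04,  6.15231317e-04,
         1.18378982e+00],
       [ 4.88617380e-04,  3.00241872e-01, -9.53862977e-01,
        -1.43040484e+02],
       [ 0.00000000e+00,  0.00000000e+00,  0.00000000e+00,
         1.00000000e+00]])}
[272. 173.] 34 [491.3 -23.6 121.5  17.5  60.6]
[272. 173.] 150 [515.3 -25.3  88.   12.6  60.6]
[509. 107.] 34 [ 576.3 -322.6   58.    70.9    0. ]
[509. 107.] 150 [ 576.9 -241.8   42.    51.3    0. ]
[428. 106.] 34 [ 576.9 -220.    82.1   91.6    0. ]
[428. 106.] 150 [ 577.3 -167.5   59.5   66.4    0. ]
```

View pics/w1.png

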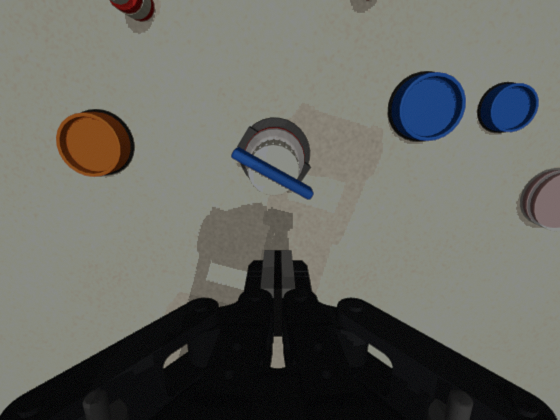

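The wrist view shows the bar at (272,173), giving a centre near (513,-26) and a direction of 60.6°. The larger blue cup at (428,106) is at about (577,-224), and the small look-alike is at (509,107). I'll shut the gripper and push the bar around, starting at ψ=0 with a radius of 36 mm.

Request:
{"op": "move_arm", "data": {
  "translation": [
    [15,-1,10],
    [40,-2,30],
    [48,-2,65],
    [48,-2,100],
    [48,-2,130],
    [48,-2,155],
    [48,-2,170],
    [48,-2,175],
    [48,-2,175]
  ],
  "rot": [
    [0,0,0],
    [0,0,0],
    [0,0,0],
    [0,0,0],
    [0,0,0],
    [0,0,0],
    [0,0,0],
    [0,0,0],
    [0,0,0]
  ]
}}

```text
time: 2.5
eef_pos: [547.2, -28.9, 135.4]
tool_rot: [-0.0, 1.0, -0.0, -0.001]
force: [0.1, -0.0, 0.3]
finger_gap: 0.2
```

Run:
```python
import numpy as np
P=[(round(36*np.cos(np.radians(a))),-round(36*np.sin(np.radians(a))),-round(3*a/150)) for a in range(0,991,15)]
for k in range(0,66,10): print([[int(v) for v in np.subtract(p,P[k])] for p in P[k+1:k+11]])
```

```text
[[-1, -9, 0], [-5, -18, -1], [-11, -25, -1], [-18, -31, -1], [-27, -35, -2], [-36, -36, -2], [-45, -35, -2], [-54, -31, -2], [-61, -25, -3], [-67, -18, -3]]
[[-4, 9, 0], [-5, 18, -1], [-4, 27, -1], [0, 36, -1], [6, 43, -1], [13, 49, -2], [22, 53, -2], [31, 54, -2], [40, 53, -3], [49, 49, -3]]
[[7, -6, 0], [13, -13, -1], [17, -22, -1], [18, -31, -1], [17, -40, -2], [13, -49, -2], [7, -56, -2], [0, -62, -2], [-9, -66, -3], [-18, -67, -3]]
[[-9, 1, 0], [-18, 5, -1], [-25, 11, -1], [-31, 18, -1], [-35, 27, -1], [-36, 36, -2], [-35, 45, -2], [-31, 54, -2], [-25, 61, -3], [-18, 67, -3]]
[[9, 4, 0], [18, 5, -1], [27, 4, -1], [36, 0, -1], [43, -6, -2], [49, -13, -2], [53, -22, -2], [54, -31, -2], [53, -40, -3], [49, -49, -3]]
[[-6, -7, 0], [-13, -13, -1], [-22, -17, -1], [-31, -18, -1], [-40, -17, -1], [-49, -13, -2], [-56, -7, -2], [-62, 0, -2], [-66, 9, -3], [-67, 18, -3]]
[[1, 9, 0], [5, 18, -1], [11, 25, -1], [18, 31, -1], [27, 35, -2], [36, 36, -2]]
```

Request:
{"op": "move_arm", "data": {
  "translation": [
    [-1,-9,0],
    [-5,-18,-1],
    [-11,-25,-1],
    [-18,-31,-1],
    [-27,-35,-2],
    [-36,-36,-2],
    [-45,-35,-2],
    [-54,-31,-2],
    [-61,-25,-3],
    [-67,-18,-3]
  ],
  "rot": [
    [0,0,0],
    [0,0,0],
    [0,0,0],
    [0,0,0],
    [0,0,0],
    [0,0,0],
    [0,0,0],
    [0,0,0],
    [0,0,0],
    [0,0,0]
  ]
}}

```text
time: 3.33
eef_pos: [480.1, -10.8, 139.5]
tool_rot: [0.0, 1.0, -0.0, 0.0]
force: [0.5, 0.1, -0.2]
finger_gap: 0.2
```

Run:
```python
from h import *
s=r.read_state(); print(s['eef_pos'],s['force'],s['torque'])
d=save('scene','pics/s1.png')
for c in blobs(d,(100,120,50),(130,255,255),20):
    if abs(c.mean(0)-[268,185]).max()<25: print(c.mean(0),cv2.minAreaRect(cast(d,c,155)[:,:2].astype(np.float32)))
cv2.imwrite('pics/s1c.png',cv2.resize(d['frame'][130:250,190:340],None,fx=4,fy=4))
```

```text
[480.1437683  -10.77483594 139.52577782] [ 0.52445064  0.06079982 -0.23271211] [ 0.07771358 -0.02911455 -0.02553261]
[268.         184.24444444] ((521.4667358398438, -20.516029357910156), (74.15492248535156, 6.195655822753906), 10.160327911376953)
```

View pics/s1c.png

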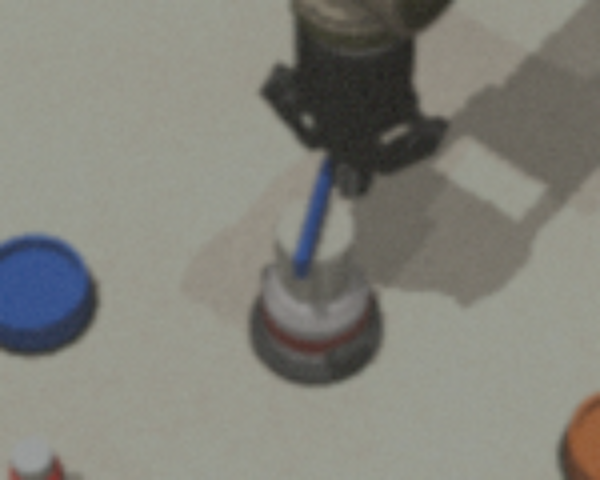

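The crop shows the finger at (350,180) behind the bar's near end, and the bar has turned about 130° to 190°. Pushing works with almost no force, so I'll continue.

Request:
{"op": "move_arm", "data": {
  "translation": [
    [-4,9,0],
    [-5,18,-1],
    [-4,27,-1],
    [0,36,-1],
    [6,43,-1],
    [13,49,-2],
    [22,53,-2],
    [31,54,-2],
    [40,53,-3],
    [49,49,-3]
  ],
  "rot": [
    [0,0,0],
    [0,0,0],
    [0,0,0],
    [0,0,0],
    [0,0,0],
    [0,0,0],
    [0,0,0],
    [0,0,0],
    [0,0,0],
    [0,0,0]
  ]
}}

```text
time: 4.22
eef_pos: [531.2, -59.5, 142.3]
tool_rot: [0.0, 1.0, -0.0, 0.0]
force: [-0.7, -0.5, -0.1]
finger_gap: -0.1
```

Request:
{"op": "move_arm", "data": {
  "translation": [
    [7,-6,0],
    [13,-13,-1],
    [17,-22,-1],
    [18,-31,-1],
    [17,-40,-2],
    [13,-49,-2],
    [7,-56,-2],
    [0,-62,-2],
    [-9,-66,-3],
    [-18,-67,-3]
  ],
  "rot": [
    [0,0,0],
    [0,0,0],
    [0,0,0],
    [0,0,0],
    [0,0,0],
    [0,0,0],
    [0,0,0],
    [0,0,0],
    [0,0,0],
    [0,0,0]
  ]
}}

```text
time: 5.05
eef_pos: [510.9, 8.6, 145.6]
tool_rot: [-0.0, 1.0, 0.0, 0.0]
force: [0.5, -0.2, 0.4]
finger_gap: 0.2
```

Request:
{"op": "move_arm", "data": {
  "translation": [
    [-9,1,0],
    [-18,5,-1],
    [-25,11,-1],
    [-31,18,-1],
    [-35,27,-1],
    [-36,36,-2],
    [-35,45,-2],
    [-31,54,-2],
    [-25,61,-3],
    [-18,67,-3]
  ],
  "rot": [
    [0,0,0],
    [0,0,0],
    [0,0,0],
    [0,0,0],
    [0,0,0],
    [0,0,0],
    [0,0,0],
    [0,0,0],
    [0,0,0],
    [0,0,0]
  ]
}}

```text
time: 5.88
eef_pos: [494.9, -60.3, 148.4]
tool_rot: [0.0, 1.0, -0.001, 0.0]
force: [-0.0, -0.2, 0.4]
finger_gap: -0.0
```

Request:
{"op": "move_arm", "data": {
  "translation": [
    [9,4,0],
    [18,5,-1],
    [27,4,-1],
    [36,0,-1],
    [43,-6,-2],
    [49,-13,-2],
    [53,-22,-2],
    [54,-31,-2],
    [53,-40,-3],
    [49,-49,-3]
  ],
  "rot": [
    [0,0,0],
    [0,0,0],
    [0,0,0],
    [0,0,0],
    [0,0,0],
    [0,0,0],
    [0,0,0],
    [0,0,0],
    [0,0,0],
    [0,0,0]
  ]
}}

```text
time: 6.72
eef_pos: [543.0, -8.9, 151.5]
tool_rot: [0.0, 1.0, 0.0, 0.0]
force: [0.8, -0.4, 0.3]
finger_gap: -0.4
```

Run:
```python
from h import *
s=r.read_state(); print(s['eef_pos'],s['force'],s['torque'])
for n,u in(('scene',[268,180]),('side',[264,200])):
  d=save(n,'pics/t_%s.png'%n)
  for c in blobs(d,(100,120,50),(130,255,255),20):
    if abs(c.mean(0)-u).max()<25: print(n,c.mean(0),cv2.minAreaRect(cast(d,c,163)[:,:2].astype(np.float32)))
```

```text
[542.99769243  -8.9483428  151.46586646] [ 0.768784   -0.43793735  0.33285772] [-0.02545481 -0.06143114 -0.01639085]
side [263.67391304 200.        ] ((508.9145812988281, -33.05799102783203), (100.1711654663086, 12.515740394592285), 59.668251037597656)
```

Request:
{"op": "move_arm", "data": {
  "translation": [
    [-6,-7,0],
    [-13,-13,-1],
    [-22,-17,-1],
    [-31,-18,-1],
    [-40,-17,-1],
    [-49,-13,-2],
    [-56,-7,-2],
    [-62,0,-2],
    [-66,9,-3],
    [-67,18,-3]
  ],
  "rot": [
    [0,0,0],
    [0,0,0],
    [0,0,0],
    [0,0,0],
    [0,0,0],
    [0,0,0],
    [0,0,0],
    [0,0,0],
    [0,0,0],
    [0,0,0]
  ]
}}

```text
time: 7.65
eef_pos: [475.1, -29.1, 154.4]
tool_rot: [-0.0, 1.0, -0.0, -0.0]
force: [1.2, 0.4, 0.2]
finger_gap: 0.1
```

Request:
{"op": "move_arm", "data": {
  "translation": [
    [1,9,0],
    [5,18,-1],
    [11,25,-1],
    [18,31,-1],
    [27,35,-2],
    [36,36,-2],
    [36,36,-2]
  ],
  "rot": [
    [0,0,0],
    [0,0,0],
    [0,0,0],
    [0,0,0],
    [0,0,0],
    [0,0,0],
    [0,0,0]
  ]
}}

```text
time: 8.23
eef_pos: [513.8, -64.7, 156.1]
tool_rot: [0.0, 1.0, -0.0, 0.0]
force: [0.4, -0.3, -1.0]
finger_gap: 0.1
```

Run:
```python
from h import *
s=r.read_state(); print(s['eef_pos'],s['force'],s['joints'])
F=[]
for n,u in(('scene',[268,180]),('side',[264,200])):
  d=r.grab_frame(n)
  for c in blobs(d,(100,120,50),(130,255,255),20):
    if abs(c.mean(0)-u).max()<25: print(n,c.mean(0),cv2.minAreaRect(cast(d,c,170)[:,:2].astype(np.float32)))
  x,y=u; F.append(cv2.resize(d['frame'][y-45:y+75,x-50:x+50],None,fx=4,fy=4))
cv2.imwrite('pics/f2.png',np.hstack(F))
```

```text
[513.8243494  -64.70958297 156.06168506] [ 0.37162188 -0.27301494 -0.96950092] [-3.54205404e-01  3.94687593e-01  1.51022790e+00  1.02577053e-04
  1.23581151e+00  1.21694085e+00]
scene [267.75757576 178.71212121] ((517.5360107421875, -22.427650451660156), (11.90401840209961, 79.91500854492188), 26.382402420043945)
side [258.55555556 194.07407407] ((496.9703369140625, -14.480806350708008), (49.7525749206543, 20.421308517456055), 78.49967956542969)
```

View pics/f2.png

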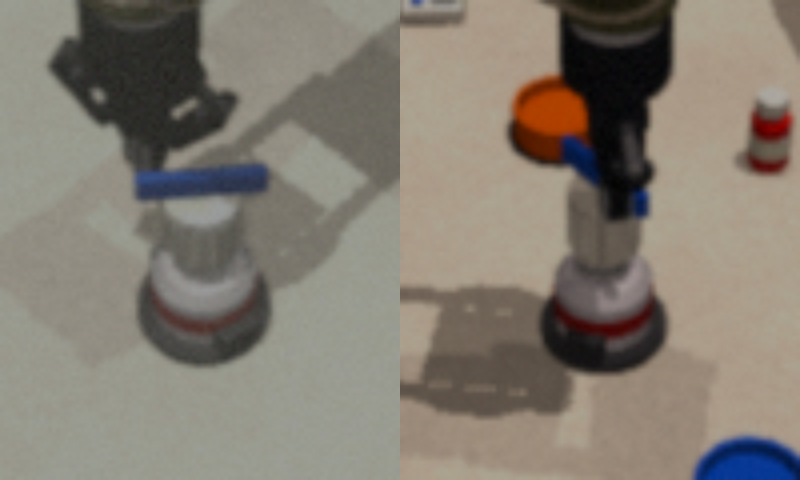

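The left panel (scene) shows the cap raised, with the bar at (200,182). Its angle is about 296°, so it has made 2.65 turns. The right panel (side) shows the finger in front of the bar. I'll rise, centre, turn the tool to the bar and open the jaws.

Request:
{"op": "move_arm", "data": {
  "translation": [
    [-6,0,0],
    [-8,0,-15],
    [-8,0,-40],
    [-5,-10,-60],
    [0,-25,-70],
    [0,-36,-74],
    [0,-39,-74]
  ],
  "rot": [
    [0,0,0],
    [0,0,0],
    [0,0,0],
    [0,0,0],
    [0,0,-0.1],
    [0,0,-0.2],
    [0,0,-0.3]
  ]
}}

```text
time: 8.92
eef_pos: [511.6, -23.6, 231.6]
tool_rot: [0.0, 0.988, 0.153, 0.001]
force: [0.3, 0.7, 0.5]
finger_gap: -0.1
```

Request:
{"op": "move_arm", "data": {
  "translation": [
    [0,0,0],
    [0,0,0],
    [0,0,0],
    [0,0,0],
    [0,0,0],
    [0,0,0],
    [0,0,0],
    [0,0,0],
    [0,0,0],
    [0,0,0]
  ],
  "rot": [
    [0,0,-0.12],
    [0,0,-0.24],
    [0,0,-0.36],
    [0,0,-0.48],
    [0,0,-0.6],
    [0,0,-0.72],
    [0,0,-0.84],
    [0,0,-0.96],
    [0,0,-1.08],
    [0,0,-1.2]
  ],
  "hand": 1
}}

```text
time: 9.75
eef_pos: [511.2, -24.8, 230.3]
tool_rot: [-0.0, 0.73, 0.684, -0.0]
force: [-0.3, 0.0, 0.5]
finger_gap: 85.6
```

Request:
{"op": "move_arm", "data": {
  "translation": [
    [0,0,0],
    [0,0,0],
    [0,0,0],
    [0,0,0],
    [0,0,0],
    [0,0,0],
    [0,0,0]
  ],
  "rot": [
    [0,0,-0.12],
    [0,0,-0.24],
    [0,0,-0.36],
    [0,0,-0.45],
    [0,0,-0.51],
    [0,0,-0.53],
    [0,0,-0.53]
  ]
}}

```text
time: 10.33
eef_pos: [511.5, -24.9, 230.4]
tool_rot: [-0.0, 0.528, 0.849, -0.0]
force: [0.1, -0.5, -0.0]
finger_gap: 85.6
```

```bash
cat > look.py <<'E'
from h import *
s=r.read_state(); d=save('wrist','pics/w2.png')
Rt=Rq(s['tool_rot']); print(s['eef_pos'],s['time'],s['joints'][5],s['finger_gap'],'yaw',np.degrees(np.arctan2(*Rt.as_matrix()[[1,0],0])))
for c in blobs(d,(100,120,40),(130,255,255),300):
    p=cast(d,c,170,s); (x,y),wh,a=cv2.minAreaRect(p[:,:2].astype(np.float32)); print(c.mean(0).round(),np.round([x,y,*wh,a],1),'tool',Rt.inv().apply([x,y,170]-s['eef_pos']).round(1))
E
python3 look.py
```

```text
[511.47683766 -24.9309533  230.36437319] 10.3333 -0.7390082892753859 85.62582793917821 yaw 116.28672983761192
[254. 329.] [ 534.4 -112.9   48.7   60.6   26.7] tool [-89.  -18.4  60.4]
[524. 285.] [706.   15.3 108.3  91.5  90. ] tool [-50.1 192.2  60.3]
[280. 218.] [513.6 -23.9   9.5  90.9  28.7] tool [-0.1  2.4 60.4]
```

View pics/w2.png

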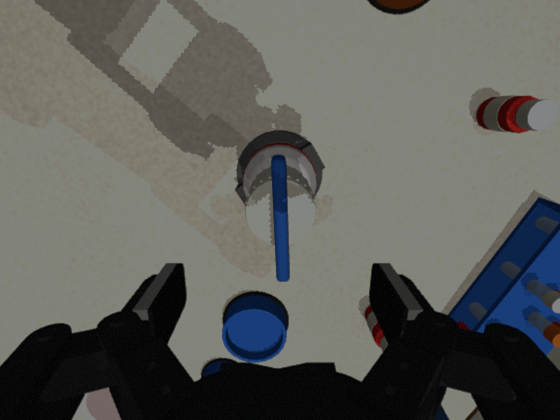

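The wrist view shows the bar straight under the jaws at (280,218). It measures 90.9 mm at z=170, as it should, so the cap has climbed about 19–20 mm. I'll correct by +2 mm in y and -0.04 rad, descend and grip.

Request:
{"op": "move_arm", "data": {
  "translation": [
    [0,2,5],
    [0,2,20],
    [0,2,40],
    [0,2,58],
    [0,2,70],
    [0,2,76],
    [0,2,79],
    [0,2,79]
  ],
  "rot": [
    [0,0,-0.04],
    [0,0,-0.04],
    [0,0,-0.04],
    [0,0,-0.04],
    [0,0,-0.04],
    [0,0,-0.04],
    [0,0,-0.04],
    [0,0,-0.04]
  ]
}}

```text
time: 11.05
eef_pos: [513.7, -24.2, 151.3]
tool_rot: [-0.0, 0.511, 0.86, -0.0]
force: [0.3, 0.7, 0.2]
finger_gap: 85.2
```

Request:
{"op": "move_arm", "data": {
  "translation": [
    [0,0,0],
    [0,0,0],
    [0,0,0],
    [0,0,0],
    [0,0,0],
    [0,0,0],
    [0,0,0],
    [0,0,0],
    [0,0,0],
    [0,0,0]
  ],
  "rot": [
    [0,0,0],
    [0,0,0],
    [0,0,0],
    [0,0,0],
    [0,0,0],
    [0,0,0],
    [0,0,0],
    [0,0,0],
    [0,0,0],
    [0,0,0]
  ],
  "hand": 0
}}

```text
time: 11.88
eef_pos: [513.8, -24.2, 151.5]
tool_rot: [0.0, 0.511, 0.86, 0.0]
force: [-1.1, -0.4, 3.8]
finger_gap: 8.8
```

Gripped, with a gap of about 9 mm. I'll turn about 28° further to be sure, then try a small lift and check the force.

Request:
{"op": "move_arm", "data": {
  "translation": [
    [0,0,0],
    [0,0,0],
    [0,0,0],
    [0,0,0],
    [0,0,0],
    [0,0,-1],
    [0,0,-3],
    [0,0,-5],
    [0,0,-5]
  ],
  "rot": [
    [0,0,-0.1],
    [0,0,-0.2],
    [0,0,-0.3],
    [0,0,-0.4],
    [0,0,-0.5],
    [0,0,-0.5],
    [0,0,-0.5],
    [0,0,-0.5],
    [0,0,-0.5]
  ]
}}

```text
time: 12.63
eef_pos: [513.8, -24.2, 156.5]
tool_rot: [-0.0, 0.283, 0.959, 0.0]
force: [-0.3, 0.2, -1.4]
finger_gap: 8.8
```

The downward force is only 1.4 N, which matches the cap's weight, so it is free. I'll lift it straight up.

Request:
{"op": "move_arm", "data": {
  "translation": [
    [0,0,-5],
    [0,0,-12],
    [0,0,-20],
    [0,0,-28],
    [0,0,-36],
    [0,0,-44],
    [0,0,-54],
    [0,0,-66],
    [0,0,-76],
    [0,0,-80]
  ],
  "rot": [
    [0,0,0],
    [0,0,0],
    [0,0,0],
    [0,0,0],
    [0,0,0],
    [0,0,0],
    [0,0,0],
    [0,0,0],
    [0,0,0],
    [0,0,0]
  ]
}}

```text
time: 13.47
eef_pos: [514.2, -24.3, 238.2]
tool_rot: [0.001, 0.282, 0.959, 0.0]
force: [-0.1, -0.6, -1.1]
finger_gap: 8.4
```

Run:
```python
from h import *
s=r.read_state(); d=save('side','pics/s3.png')
Rt=Rq(s['tool_rot']); print(s['eef_pos'],s['force'],s['joints'][5],s['finger_gap'])
w=r.grab_frame('wrist'); print(w['frame'].shape)
cv2.imwrite('pics/c3.png',np.hstack([cv2.resize(d['frame'][120:330,180:390],(420,420)),w['frame'][:,:380]]))
for n,f in(('wrist',w),('side',d),('scene',r.grab_frame('scene'))):
  for c in blobs(f,(100,120,40),(130,255,255),200):
    p=cast(f,c,34,s); (x,y),wh,a=cv2.minAreaRect(p[:,:2].astype(np.float32))
    if 540<x<610 and -260<y<-190:print(n,c.mean(0).round(),np.round([x,y,*wh,a],1),p[:,:2].min(0),p[:,:2].max(0), 'tool d',Rt.inv().apply([577-s['eef_pos'][0],-224-s['eef_pos'][1],0]))
```

```text
[514.227961   -24.33450911 238.21870401] [-0.05621803 -0.55257078 -1.10637711] -1.2765756669792765 8.387566029774735
(420, 560, 3)
wrist [173. 288.] [ 559.8 -214.2   94.6   67.9   75.9] [ 528.07008801 -266.13921155] [ 601.26707309 -168.2166088 ] tool d [-160.83329335 -133.93728844    0.30273235]
side [302. 279.] [ 571.7 -235.6  102.9   81.4   75.4] [ 528.60242953 -288.04107228] [ 614.6111842  -185.07399248] tool d [-160.83329335 -133.93728844    0.30273235]
scene [196. 201.] [ 581.  -222.9   80.2   79.4   65.2] [ 539.71803035 -261.13343509] [ 622.89651911 -182.0019852 ] tool d [-160.83329335 -133.93728844    0.30273235]
```

View pics/c3.png

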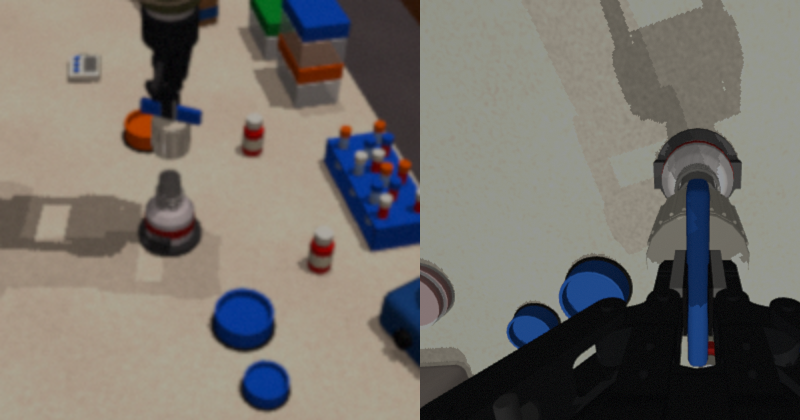

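The left panel (side) shows the cap hanging upright at (170,130), with the neck free at (170,185). The right panel (wrist) shows the holder at (595,285). Holder estimates from the three views average (577,-224). I'll carry the cap there.

Request:
{"op": "move_arm", "data": {
  "translation": [
    [-8,-7,0],
    [-28,-23,0],
    [-52,-43,0],
    [-78,-65,0],
    [-104,-87,0],
    [-128,-107,0],
    [-146,-122,0],
    [-157,-131,0],
    [-161,-134,0],
    [-161,-134,0]
  ],
  "rot": [
    [0,0,0],
    [0,0,0],
    [0,0,0],
    [0,0,0],
    [0,0,0],
    [0,0,0],
    [0,0,0],
    [0,0,0],
    [0,0,0],
    [0,0,0]
  ]
}}

```text
time: 14.45
eef_pos: [576.6, -225.4, 235.2]
tool_rot: [-0.001, 0.283, 0.959, 0.0]
force: [0.5, 0.8, -1.8]
finger_gap: 8.5
```

Request:
{"op": "move_arm", "data": {
  "translation": [
    [0,0,8],
    [0,0,25],
    [0,0,45],
    [0,0,65],
    [0,0,85],
    [0,0,102],
    [0,0,114],
    [0,0,120],
    [0,0,120],
    [0,0,120]
  ],
  "rot": [
    [0,0,0],
    [0,0,0],
    [0,0,0],
    [0,0,0],
    [0,0,0],
    [0,0,0],
    [0,0,0],
    [0,0,0],
    [0,0,0],
    [0,0,0]
  ]
}}

```text
time: 15.28
eef_pos: [576.8, -223.5, 116.7]
tool_rot: [0.0, 0.282, 0.96, -0.0]
force: [0.4, 0.3, -2.2]
finger_gap: 8.4
```

Run:
```python
from h import *
s=r.read_state(); print(s['eef_pos'],s['force'],s['finger_gap'])
a=r.grab_frame('scene')['frame'][140:240,150:250];b=r.grab_frame('side')['frame'][220:320,250:350]
cv2.imwrite('pics/c4.png',np.hstack([cv2.resize(x,(400,400),interpolation=cv2.INTER_CUBIC) for x in(a,b)]))
```

```text
[ 576.76661385 -223.50387513  116.6995898 ] [ 0.37733146  0.34761562 -2.20778087] 8.439042732190737
```

View pics/c4.png

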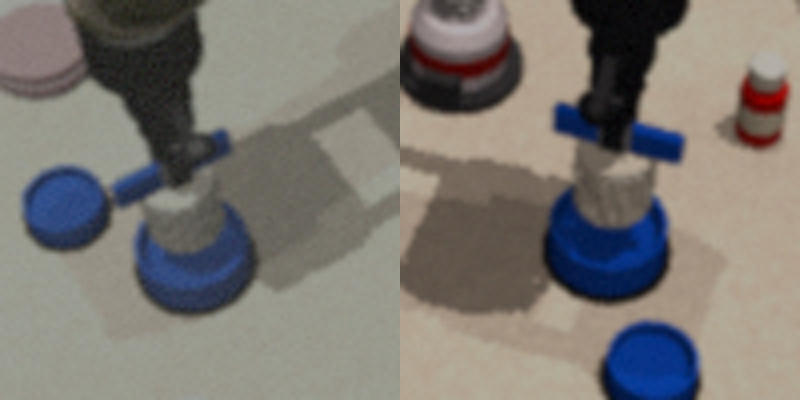

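Both panels show the cap above the larger blue cup (scene (185,215) over (195,265), side (612,190) over (607,250)), centred within a few mm. I'll lower it gently.

Request:
{"op": "move_arm", "data": {
  "translation": [
    [0,0,6],
    [0,0,14],
    [0,0,21],
    [0,0,26],
    [0,0,29],
    [0,0,31],
    [0,0,33],
    [0,0,33]
  ],
  "rot": [
    [0,0,0],
    [0,0,0],
    [0,0,0],
    [0,0,0],
    [0,0,0],
    [0,0,0],
    [0,0,0],
    [0,0,0]
  ]
}}

```text
time: 16.05
eef_pos: [576.6, -224.0, 83.0]
tool_rot: [-0.0, 0.282, 0.959, 0.0]
force: [0.6, -0.3, -2.3]
finger_gap: 8.7
```

Request:
{"op": "move_arm", "data": {
  "translation": [
    [0,0,1],
    [0,0,1],
    [0,0,2],
    [0,0,2]
  ],
  "rot": [
    [0,0,0],
    [0,0,0],
    [0,0,0],
    [0,0,0]
  ]
}}

```text
time: 16.38
eef_pos: [576.7, -224.0, 81.3]
tool_rot: [-0.0, 0.282, 0.959, -0.0]
force: [0.0, 0.1, -1.7]
finger_gap: 8.8
```

Request:
{"op": "move_arm", "data": {
  "translation": [
    [0,0,0.5],
    [0,0,1],
    [0,0,1],
    [0,0,1]
  ],
  "rot": [
    [0,0,0],
    [0,0,0],
    [0,0,0],
    [0,0,0]
  ]
}}

```text
time: 16.72
eef_pos: [576.7, -224.0, 80.3]
tool_rot: [-0.0, 0.282, 0.959, 0.0]
force: [0.4, -0.2, -1.3]
finger_gap: 8.6
```

Request:
{"op": "move_arm", "data": {
  "translation": [
    [0,0,0.5],
    [0,0,1],
    [0,0,1],
    [0,0,1]
  ],
  "rot": [
    [0,0,0],
    [0,0,0],
    [0,0,0],
    [0,0,0]
  ]
}}

```text
time: 17.05
eef_pos: [576.7, -224.1, 79.5]
tool_rot: [0.0, 0.282, 0.959, -0.0]
force: [-1.1, 0.2, 0.4]
finger_gap: 8.7
```

Request:
{"op": "move_arm", "data": {
  "translation": [
    [0,0,0.5],
    [0,0,0.5],
    [0,0,0.5]
  ],
  "rot": [
    [0,0,0],
    [0,0,0],
    [0,0,0]
  ]
}}

```text
time: 17.3
eef_pos: [576.7, -224.1, 79.4]
tool_rot: [0.0, 0.282, 0.959, -0.0]
force: [-2.6, 0.9, 5.2]
finger_gap: 8.3
```

The upward force is now 5 N, so the cap is on the floor of the holder. I'll open the jaws and rise.

Request:
{"op": "move_arm", "data": {
  "translation": [
    [0,0,0],
    [0,0,0],
    [0,0,0],
    [0,0,0],
    [0,0,0],
    [0,0,0],
    [0,0,0],
    [0,0,0],
    [0,0,0],
    [0,0,0]
  ],
  "rot": [
    [0,0,0],
    [0,0,0],
    [0,0,0],
    [0,0,0],
    [0,0,0],
    [0,0,0],
    [0,0,0],
    [0,0,0],
    [0,0,0],
    [0,0,0]
  ],
  "hand": 1
}}

```text
time: 18.13
eef_pos: [576.7, -224.0, 78.8]
tool_rot: [-0.0, 0.282, 0.959, 0.0]
force: [-0.9, 0.1, -0.2]
finger_gap: 85.4
```

Request:
{"op": "move_arm", "data": {
  "translation": [
    [0,0,-5],
    [0,0,-15],
    [0,0,-30],
    [0,0,-50],
    [0,0,-75],
    [0,0,-100],
    [0,0,-125],
    [0,0,-145],
    [0,0,-150],
    [0,0,-150]
  ],
  "rot": [
    [0,0,0],
    [0,0,0],
    [0,0,0],
    [0,0,0],
    [0,0,0],
    [0,0,0],
    [0,0,0],
    [0,0,0],
    [0,0,0],
    [0,0,0]
  ]
}}

```text
time: 18.97
eef_pos: [577.1, -224.2, 230.9]
tool_rot: [0.002, 0.282, 0.959, -0.001]
force: [0.4, 1.2, -1.1]
finger_gap: 85.3
```

Run:
```python
from h import *
s=r.read_state(); print(s['eef_pos'],s['force'],s['finger_gap'],s['time'])
a=r.grab_frame('scene')['frame'][130:290,130:290];b=r.grab_frame('side')['frame'][170:330,220:380]
d=r.grab_frame('wrist')
for c in blobs(d,(100,120,40),(130,255,255),200):
    p=cast(d,c,98,s); print(c.mean(0).round(),cv2.minAreaRect(p[:,:2].astype(np.float32)))
cv2.imwrite('pics/c5.png',np.hstack([cv2.resize(x,(400,400),interpolation=cv2.INTER_CUBIC) for x in(a,b)]))
```

```text
[ 577.05369528 -224.24469213  230.89810684] [ 0.3612523   1.24051782 -1.12833112] 85.25924916302627 18.9667
[339. 357.] ((767.296875, -265.113037109375), (73.720458984375, 46.958072662353516), 35.439208984375)
[511. 287.] ((801.6668701171875, -81.66563415527344), (126.06868743896484, 128.7919921875), 89.89521026611328)
[199. 224.] ((563.05419921875, -302.69940185546875), (47.80062484741211, 53.52123260498047), 27.226585388183594)
[277. 183.] ((569.5629272460938, -226.012451171875), (67.90370178222656, 87.45523071289062), 26.15665054321289)
```

View pics/c5.png

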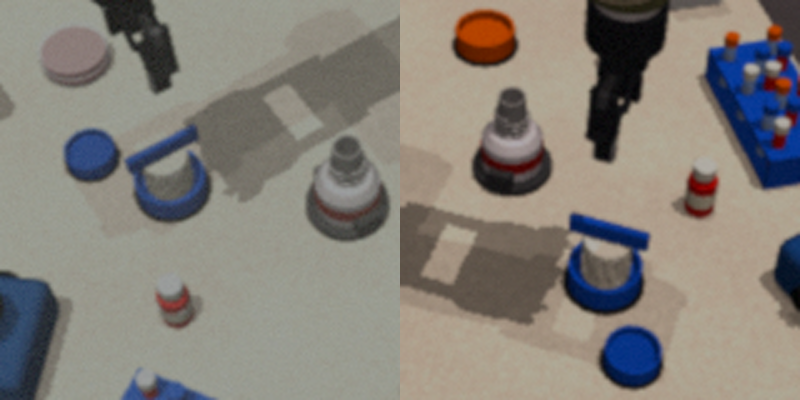

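Both panels show the cap standing upright inside the larger blue cup (scene (170,175), side (605,260)). The canister is open, the bottle stands in place, the orange holder is empty and the gripper is clear. I'll hand in.

```bash
python3 -c "
from cell import r
print(r.sign_off())"
```

```text
the job is handed in; nothing more can be done
None
```

The canister is open and the cap stands upright in the larger blue holder. The job is handed in, at about 19 s on the robot's clock.

- **Unscrewing:** I pushed the crossbar round with the closed gripper for about 2.65 turns, then pinched it and turned a little further. A test lift showed only 1.4 N, about the cap's weight, so the thread had let go.
- **Placing:** I lowered the cap in steps of about 1 mm until it touched the holder floor (about 5 N), released it and rose clear.
- **Last checks:** The final scene and side pictures show the cap upright in the blue holder, the neck open and the orange holder empty. The one bottle in the crop was undisturbed. The dishes, the timer and the second bottle were not checked in that last crop, but the arm never went near them.
- **Disagreement:** The camera views differed by up to about 10 mm on the holder's position, so I used their average, (577, -224) mm.

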